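# Pack the vegetable slicer's plates into their caddy

### The arm

A 6-joint arm with a two-finger parallel gripper is mounted at the origin on the work surface. World frame = base frame: x ahead of the robot, y to its left, z up, the work surface at z = 0. Lengths are in m, angles in degrees, forces in N, time in s.
With the tool pointing down it reaches from about 0.4 to 0.825 m from the base axis. Payload 7 kg.
Tool frame: the origin (TCP) lies on the centre line of the jaws, within the pads' length; the fingertips stand 22 mm ahead of it and the grasp point (between the pads) lies 3 mm ahead of it; z points along the fingers, y is the line along which they close (so a half turn about z gives the same grasp; the last joint's range is limited). The gripper opens to 88 mm and grips with 3 to 60 N. Pads are 19 mm wide; open, the fingers measure 130 mm over their backs; the gripper's body (78 mm by 193 mm) begins 47 mm behind the grasp point.
Start: joints at [92.424, 20.546, 0.682, 0, -70.136, -16.507], TCP at [0.164, 0.655, 0.249] pointing down, gripper open.
Joint ranges: [-176.03, 176.03], [-82.01, 121.73], [-58.28, 71.71], [-173.87, 95.51], [-174.79, -0.11], [-173.66, 173.66]. Speed limits (degrees/s): [136.94, 136.94, 172.46, 180, 180, 180].

### API

Orientations are given as [roll, pitch, yaw] about the fixed x, y, z axes, in that order (R = Rz(yaw) Ry(pitch) Rx(roll)).
In Python, from plant import get_state, cams, r gives the robot as it stands.
- The arm moves only by the tool apply_moves, never from a script. Its argument "targets" is a list of rows, each an object with "dp": the shift along the world's x, y, z in m, a list of three; "yaw": the turn about the world's z in degrees. In form: [{"dp": [x, y, z], "yaw": yaw}, ...]. A call has 1 to 20 rows; each row is the pose to reach, as a shift and turn from the pose commanded when the call began; what a row does not reach only later rows make up. A row lasts 1/12 s, in which the tool goes at most 41.7 mm and 7.16 degrees, less where a joint would pass 70% of its speed; a pose out of reach is approached as far as the arm can. A call with a gripper value outside its range is refused whole. "grip" is the gripper command: -1 is fully open, 1 is shut, values between are in proportion, set as the call begins (left out, the last holds). The fingers move at their own pace and stop on an object; "squeeze" is the grip in N (left out, the last holds). Time passes only in rows, so rows that repeat a pose let the fingers close. It gives the time, the measured TCP pose, the force, the opening and the grip force at its end, in the units of the state.
- get_state(): the state, without advancing time (a new reading comes with each control period).
- cams.capture(name): name is "side" or "top"; returns a dict with "image" (480x640x3 uint8, red, green, blue), "range_z" (480x640 float32, m along the optical axis (not along the pixel's ray), 0 where there is no reading), "fx", "fy", "cx", "cy" (pixels), "R" (3x3) and "t" (3): a world point X has camera coordinates R X + t. Camera axes: x right, y down, z forward; pixel columns grow to the right and rows downward; lengths in m; the calibration is good to about 2 mm. A picture is of the moment at which its call begins.
- r.close_job(): hands the job in; it is judged then, once.
The state is a dict: "time_s": time; "joints": joint angles; "qd": joint speeds; "joint_torque": joint torques, N m; "tcp_pos": TCP position; "eef_rot": TCP orientation; "contact_force": force on the tool from outside, world axes, zero at the start; "moment": the same for the moment, N m; "gripper_width": finger opening in m; "gripper_force": force on a finger pad.
Only numpy, scipy, OpenCV 4.12 (cv2) and the standard library are available. Lean on these libraries where they do the work, as an engineer would, in place of code of your own. Each camera call takes 0.05 s, during which the arm holds its last target. There are 200 camera calls.

### The job

Put the slicer set away in its plywood caddy: in the long bay, lay the three slicer plates with openings end to end down the middle like shingles, the longest flat on the floor close up to the divider, the middle one lapping over its free end by about 2 cm, and the shortest lapping over the middle one's free end by about 2 cm. Set the black knobbed food holder upright in the small pocket at the caddy's end, beyond the divider. Leave the dough scraper and the wooden jar lid, which look similar but do not belong, and the bowl and the jar where they are.

Things in the scene. Friction and masses are not known exactly. Their poses are not given: they have to be found in the camera images.
- caddy: shallow open plywood caddy, 118 x 313 mm, rim 15 mm high, fixed to the counter. Origin: centre of its underside, at counter height; x across it, y along its length towards the pocket end, z up. Floor 4 mm thick, all walls 4 mm. Inside it is 110 mm wide (x from -55 to 55 mm). A divider wall (y 72.5 to 76.5 mm, as high as the rim) parts the long bay (y from -152.5 to 72.5 mm) from the small pocket (y from 76.5 to 152.5 mm, middle at y = 114.5 mm)
- plate_long: brushed-metal slicer plate, flat rectangle 90 x 46 x 5 mm, one wide dark opening in its middle. Origin: centre of its underside; x along its 90 mm length, y across its width, z up. Either way round is the same. About 80 g.
- plate_mid: brushed-metal slicer plate, flat rectangle 80 x 46 x 5 mm, three narrow dark slots across it. Origin: centre of its underside; x along its 80 mm length, y across its width, z up. Either way round is the same. About 80 g.
- plate_short: brushed-metal slicer plate, flat rectangle 70 x 46 x 5 mm, six round dark holes. Origin: centre of its underside; x along its 70 mm length, y across its width, z up. Either way round is the same. About 80 g.
- holder: black plastic food holder: a round disc 54 mm across and 14 mm high with an upright cylindrical knob 24 mm across on top, 46 mm high in all. Origin: centre of its underside, z up along the knob. About 70 g
- scraper: look-alike, not part of the set: dough scraper, plain metal blade 80 x 46 x 5 mm without openings, with a wooden grip 16 x 50 x 16 mm along one short edge. Origin: underside of the blade's centre; x along its length, the grip at x = -40 mm
- jar_lid: look-alike, not part of the set: pale wooden jar lid, disc 76 mm across and 12 mm high with a small flared knob 28 mm across at its widest, 30 mm high in all. Origin: centre of its underside
- bowl: small white ceramic bowl, 80 mm across, 45 mm high, to be left alone. Origin: centre of its underside
- jar: closed amber glass jar, 70 mm across, 60 mm high, to be left alone. Origin: centre of its underside

How it is judged:
By the outcome, as a careful person would: the job done as asked, in the order asked, and still so for the second after the job is handed in, with the robot touching nothing.
It also fails if it takes over 106 s, if anything falls off the work surface, if the arm or the gripper's body presses on something with over 40 N, if the wrist force passes 120 N, or if a joint passes its speed limit or range.

## Working session

There is one attempt and no reset: what is moved stays moved. The work goes in short steps, Python scripts to look and compute and a tool call to move; the robot and the scene stay as the last step left them, time stands still between calls to the robot, and variables do not carry over. Pictures are saved under pics/ and viewed, at most 14 in all, crops included, and the job is handed in when it is done.

Besides the shell and the picture viewer there is one more tool, called after "Emit:" as name([rows], argument=value, ...), one row to a line, values as JSON. apply_moves: Moves the arm, as the interface text tells. Its arguments: {"type":"object","properties":{"targets":{"type":"array","items":{"type":"object","properties":{"dp":{"type":"array","items":{"type":"number"}},"yaw":{"type":"number"}}}},"grip":{"type":"number"},"squeeze":{"type":"number"}},"required":["targets"]}

```bash
ls; mkdir -p pics
python3 - <<'E'
from plant import get_state,cams,r
import cv2,numpy as np
s=get_state();print(s)
for n in("top","side"):
    c=cams.capture(n);cv2.imwrite(f"pics/{n}0.png",c["image"][:,:,::-1]);np.savez(f"{n}0.npz",**c)
    print(n,c["fx"],c["cx"],c["cy"],c["R"].tolist(),c["t"], -np.array(c["R"]).T@c["t"])
E
```

```text
pics
{'time_s': 0.0, 'joints': array([ 9.24232389e+01,  2.05897910e+01,  6.34525756e-01, -2.22118295e-02,
       -7.01346237e+01, -1.65077010e+01]), 'qd': array([-0.07450854,  0.03161549, -0.01512518,  0.03982647,  0.07372502,
       -0.04143377]), 'joint_torque': array([-2.25912394e-03, -5.82713306e+01,  2.93063807e+01,  6.99730530e+00,
        7.10398905e-03, -1.50167266e-04]), 'tcp_pos': array([0.16415366, 0.65427445, 0.24764034]), 'eef_rot': array([ 1.79907882e+02, -5.52415657e-03, -1.40920218e+01]), 'contact_force': array([0.03191469, 0.55949977, 0.32797754]), 'moment': array([ 0.02327536, -0.03028158, -0.01197561]), 'gripper_force': 0.0, 'gripper_width': 0.08771573946224369}
top 508.13879587107306 313.1987656745801 238.11084939408164 [[-0.019206219040464458, -0.9994239695025392, -0.027979462717450453], [-0.9866732612683077, 0.02346883037061274, -0.16101269980717953], [0.16157659684598882, 0.02451414254716863, -0.9865556548755097]] [0.02319139 0.56576377 1.11536091] [ 0.37845319 -0.0174419   1.19210964]
side 487.35765429757095 324.81092651435597 231.90184353416618 [[0.9897813086125701, -0.14155389230869492, 0.017188853756055347], [-0.06047196754650046, -0.525858945165582, -0.8484194192322547], [0.1291359836073728, 0.8387102392135201, -0.5290453972733878]] [-0.57002273  0.06581895  1.06011907] [ 0.43127853 -0.93521017  0.62649123]
```

View pics/top0.png

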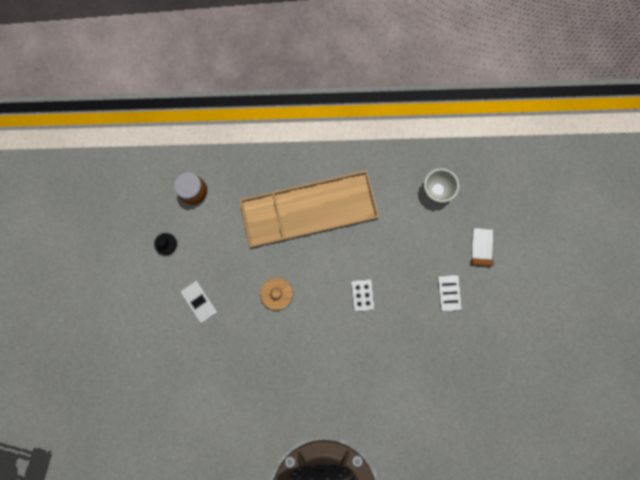

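View pics/side0.png

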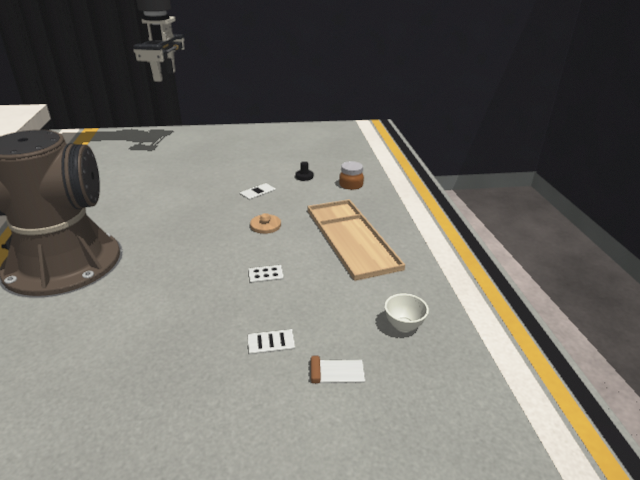

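The top view has +x up and +y to the left. The long plate is at (199,301), short (362,295), mid (450,293), holder (165,244) and caddy centre about (309,209), with its pocket end at the left. The side view agrees. The scraper is at (483,247) and the jar lid at (277,294). Next I'll rectify these to the world plane and measure.

```bash
cat > h.py <<'E'
import numpy as np,cv2
from plant import get_state,cams,r
def proj(c,X):
    P=np.asarray(X)@np.array(c["R"]).T+c["t"]; return np.stack([c["fx"]*P[...,0]/P[...,2]+c["cx"],c["fy"]*P[...,1]/P[...,2]+c["cy"]],-1)
def unproj(c,u,v,z):
    R=np.array(c["R"]);d=R.T@[(u-c["cx"])/c["fx"],(v-c["cy"])/c["fy"],1];o=-R.T@c["t"];return (o+d*(z-o[2])/d[2])[:2]
def ortho(c,cx,cy,hx,hy,z,res=.0005):
    # rows: x decreasing, cols: y decreasing
    xs=np.arange(cx+hx,cx-hx,-res);ys=np.arange(cy+hy,cy-hy,-res)
    X=np.zeros((len(xs),len(ys),3));X[...,0]=xs[:,None];X[...,1]=ys;X[...,2]=z
    p=proj(c,X).astype(np.float32);return cv2.remap(c["image"],p[...,0],p[...,1],cv2.INTER_CUBIC)
def rect(mask,cx,cy,hx,hy,res=.0005):
    cs,_=cv2.findContours(mask.astype(np.uint8),cv2.RETR_EXTERNAL,cv2.CHAIN_APPROX_NONE)
    k=max(cs,key=cv2.contourArea)[:,0,:].astype(float)
    P=np.stack([cx+hx-k[:,1]*res,cy+hy-k[:,0]*res],-1).astype(np.float32)
    (a,b),(w,h),t=cv2.minAreaRect(P*1000)
    if w<h:w,h,t=h,w,t+90
    return a,b,w,h,(t+90)%180-90
E
cat > m.py <<'E'
from h import *
C={n:np.load(n+"0.npz") for n in("top","side")}
C={n:{k:c[k] for k in c} for n,c in C.items()}
t=C["top"]
for nm,(u,v) in dict(long=(199,301),mid=(450,293),short=(362,295)).items():
    x,y=unproj(t,u,v,.005)
    for n,c in C.items():
        o=ortho(c,x,y,.07,.07,.005);g=o.astype(int).sum(2)/3
        bg=np.median(g);hi=np.percentile(g,97)
        print(nm,n,bg,hi,np.round(rect(g>(bg+hi)/2,x,y,.07,.07),1))
x,y=unproj(t,165,244,.014)
for n,c in C.items():
    o=ortho(c,x,y,.06,.06,.014).astype(int).sum(2)/3
    print("holder",n,np.round(rect(o<np.median(o)*.4,x,y,.06,.06),1))
x,y=unproj(t,309,209,.015)
for n,c in C.items():
    o=ortho(c,x,y,.1,.2,.015)
    print("caddy",n,np.round(rect((o[...,0].astype(int)-o[...,2])>35,x,y,.1,.2),1))
    cv2.imwrite(f"pics/cad_{n}.png",o[:,:,::-1])
for uv in [(190,190),(440,186),(277,294)]: print(unproj(t,*uv,.03))
import os
a=np.vstack([cv2.imread(f"pics/cad_{n}.png")[50:350] for n in C]);cv2.imwrite("pics/cad.png",a);print(a.shape,x,y)
E
python3 m.py
```

```text
long top 129.66666666666666 192.66666666666666 [429.9 283.7  89.7  46.   33.9]
long side 165.33333333333334 225.0 [447.8 301.9  49.2  44.9 -57.1]
mid top 129.66666666666666 210.33333333333334 [ 438.1 -300.8   80.4   46.5    2. ]
mid side 164.66666666666666 225.66666666666666 [ 436.3 -298.    80.8   47.4    2. ]
short top 131.66666666666666 201.33333333333334 [437.  -99.5  70.5  47.4   3.7]
short side 166.66666666666666 222.0 [435.1 -96.1  70.6  48.3   3.5]
holder top [566.1 362.4  52.   49.9  45. ]
holder side [568.2 371.  107.   51.3  78.7]
caddy top [643.5  21.6 314.3 120.8 -78.1]
caddy side [643.2  18.  333.4 125.4 -78.6]
[0.69129452 0.3013653 ]
[ 0.68529159 -0.28778825]
[0.44155488 0.09652566]
(600, 800, 3) 0.6413915434559592 0.020419198788817802
```

View pics/cad.png

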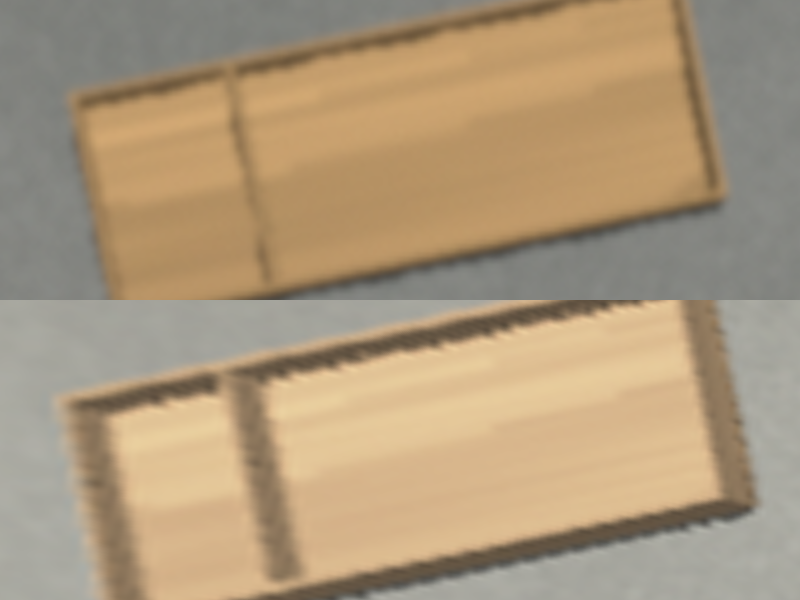

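Emit:
apply_moves([
  {"dp": [0.265,-0.37,-0.149],"yaw": 48},
  {"dp": [0.265,-0.37,-0.149],"yaw": 48},
  {"dp": [0.265,-0.37,-0.149],"yaw": 48},
  {"dp": [0.265,-0.37,-0.149],"yaw": 48},
  {"dp": [0.265,-0.37,-0.149],"yaw": 48},
  {"dp": [0.265,-0.37,-0.149],"yaw": 48},
  {"dp": [0.265,-0.37,-0.149],"yaw": 48},
  {"dp": [0.265,-0.37,-0.149],"yaw": 48},
  {"dp": [0.265,-0.37,-0.149],"yaw": 48},
  {"dp": [0.265,-0.37,-0.149],"yaw": 48},
  {"dp": [0.265,-0.37,-0.149],"yaw": 48},
  {"dp": [0.265,-0.37,-0.149],"yaw": 48},
  {"dp": [0.265,-0.37,-0.149],"yaw": 48},
  {"dp": [0.265,-0.37,-0.149],"yaw": 48},
  {"dp": [0.265,-0.37,-0.149],"yaw": 48},
  {"dp": [0.265,-0.37,-0.149],"yaw": 48},
  {"dp": [0.265,-0.37,-0.149],"yaw": 48},
  {"dp": [0.265,-0.37,-0.149],"yaw": 48},
], grip=-1, squeeze=15)

```text
time_s: 1.6
tcp_pos: [0.4289, 0.2856, 0.0999]
eef_rot: [-180.0, -0.0, 34.0]
contact_force: [0.4, 0.7, 0.3]
gripper_width: 0.0872
gripper_force: 0.0
```

Emit:
apply_moves([
  {"dp": [0,0,-0.04]},
  {"dp": [0,0,-0.06]},
  {"dp": [0,0,-0.07]},
  {"dp": [0,0,-0.076]},
  {"dp": [0,0,-0.076]},
  {"dp": [0,0,-0.076]},
  {"dp": [0,0,-0.076]},
])

```text
$.targets[0]: bad value
```

Emit:
apply_moves([
  {"dp": [0,0,0]},
  {"dp": [0,0,0]},
  {"dp": [0,0,0]},
  {"dp": [0,0,0]},
  {"dp": [0,0,0]},
  {"dp": [0,0,0]},
  {"dp": [0,0,0]},
  {"dp": [0,0,0]},
  {"dp": [0,0,0]},
  {"dp": [0,0,0]},
], grip=1, squeeze=20)

```text
$.targets[0]: bad value
```

Run:
```python
from h import *
a=[]
for n in("top","side"):
    c=cams.capture(n);u,v=proj(c,[.429,.285,.03]).astype(int);w=100 if n=="side" else 70
    im=c["image"][max(v-w,0):v+w,max(0,u-w):u+w,::-1];a.append(cv2.resize(im,(400,400),interpolation=cv2.INTER_CUBIC))
cv2.imwrite("pics/g1.png",np.hstack(a));s=get_state();print(s["tcp_pos"],s["gripper_width"],s["gripper_force"])
```

```text
[0.4289941  0.28535102 0.09979641] 0.08753592514211957 0.0
```

View pics/g1.png

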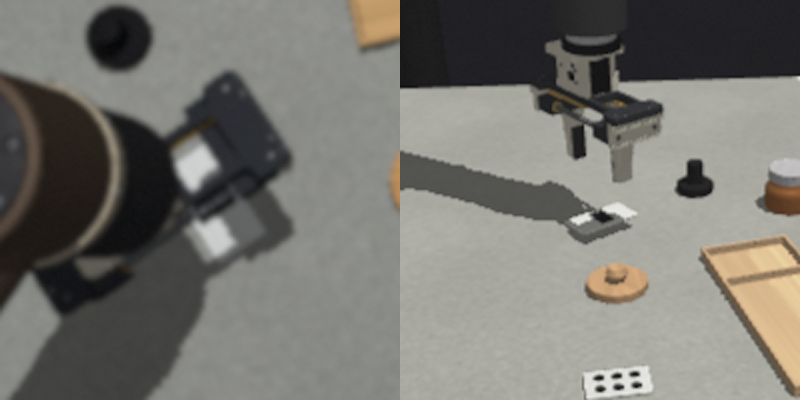

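The moves were refused because every row needs a yaw. The picture shows the open fingers straddling the long plate (right panel, about (600,215)), so I'll resend with yaw.

Emit:
apply_moves([
  {"dp": [0,0,-0.04],"yaw": 0},
  {"dp": [0,0,-0.06],"yaw": 0},
  {"dp": [0,0,-0.07],"yaw": 0},
  {"dp": [0,0,-0.076],"yaw": 0},
  {"dp": [0,0,-0.076],"yaw": 0},
  {"dp": [0,0,-0.076],"yaw": 0},
  {"dp": [0,0,-0.076],"yaw": 0},
])

```text
time_s: 2.28
tcp_pos: [0.4297, 0.2854, 0.0244]
eef_rot: [-180.0, -0.1, 33.9]
contact_force: [0.6, -0.1, 1.3]
gripper_width: 0.0876
gripper_force: 0.0
```

Emit:
apply_moves([
  {"dp": [0,0,0],"yaw": 0},
  {"dp": [0,0,0],"yaw": 0},
  {"dp": [0,0,0],"yaw": 0},
  {"dp": [0,0,0],"yaw": 0},
  {"dp": [0,0,0],"yaw": 0},
  {"dp": [0,0,0],"yaw": 0},
  {"dp": [0,0,0],"yaw": 0},
  {"dp": [0,0,0],"yaw": 0},
], grip=1, squeeze=20)

```text
time_s: 2.95
tcp_pos: [0.4293, 0.2847, 0.0236]
eef_rot: [180.0, 0.0, 33.9]
contact_force: [-0.8, 0.5, 1.1]
gripper_width: 0.0455
gripper_force: 20.0
```

Emit:
apply_moves([
  {"dp": [0,0,0.02],"yaw": 0},
  {"dp": [0,0,0.05],"yaw": 0},
  {"dp": [0,0,0.076],"yaw": 0},
  {"dp": [0,0,0.076],"yaw": 0},
])

```text
time_s: 3.28
tcp_pos: [0.4313, 0.2868, 0.1043]
eef_rot: [-179.9, -0.4, 34.0]
contact_force: [0.6, 1.5, -0.8]
gripper_width: 0.0455
gripper_force: 20.0
```

Emit:
apply_moves([
  {"dp": [0.209,-0.2385,0],"yaw": -112},
  {"dp": [0.209,-0.2385,0],"yaw": -112},
  {"dp": [0.209,-0.2385,0],"yaw": -112},
  {"dp": [0.209,-0.2385,0],"yaw": -112},
  {"dp": [0.209,-0.2385,0],"yaw": -112},
  {"dp": [0.209,-0.2385,0],"yaw": -112},
  {"dp": [0.209,-0.2385,0],"yaw": -112},
  {"dp": [0.209,-0.2385,0],"yaw": -112},
  {"dp": [0.209,-0.2385,0],"yaw": -112},
  {"dp": [0.209,-0.2385,0],"yaw": -112},
  {"dp": [0.209,-0.2385,0],"yaw": -112},
  {"dp": [0.209,-0.2385,0],"yaw": -112},
  {"dp": [0.209,-0.2385,0],"yaw": -112},
  {"dp": [0.209,-0.2385,0],"yaw": -112},
  {"dp": [0.209,-0.2385,0],"yaw": -112},
  {"dp": [0.209,-0.2385,0],"yaw": -112},
  {"dp": [0.209,-0.2385,0],"yaw": -112},
  {"dp": [0.209,-0.2385,0],"yaw": -112},
  {"dp": [0.209,-0.2385,0],"yaw": -112},
  {"dp": [0.209,-0.2385,0],"yaw": -112},
])

```text
time_s: 4.95
tcp_pos: [0.6382, 0.0462, 0.0994]
eef_rot: [180.0, 0.0, -78.0]
contact_force: [-0.4, 0.0, -0.8]
gripper_width: 0.0455
gripper_force: 20.0
```

Emit:
apply_moves([
  {"dp": [0,0,-0.03],"yaw": 0},
  {"dp": [0,0,-0.05],"yaw": 0},
  {"dp": [0,0,-0.05],"yaw": 0},
  {"dp": [0,0,-0.05],"yaw": 0},
])

```text
time_s: 5.28
tcp_pos: [0.6376, 0.0458, 0.0488]
eef_rot: [179.9, -0.0, -78.0]
contact_force: [0.6, 0.1, 0.1]
gripper_width: 0.0455
gripper_force: 20.0
```

```bash
cat > v.py <<'E'
from h import *
import sys
nm=sys.argv[1];p=eval(sys.argv[2]);a=[]
for n in("top","side"):
    c=cams.capture(n);np.savez(nm+n+".npz",**c);u,v=proj(c,p).astype(int);w=[65,50][n=="top"]
    im=c["image"][max(v-w,0):v+w,max(0,u-w):u+w,::-1];a.append(cv2.resize(im,(400,400),interpolation=cv2.INTER_CUBIC))
cv2.imwrite(f"pics/{nm}.png",np.hstack(a));s=get_state();print(s["time_s"],s["tcp_pos"],s["eef_rot"],s["gripper_width"])
E
python3 v.py a1 "[.64,.03,.02]"
```

```text
5.3833 [0.63917457 0.04637944 0.05079732] [-1.79914277e+02 -1.40392828e-02 -7.80217235e+01] 0.045599230962050555
```

View pics/a1.png

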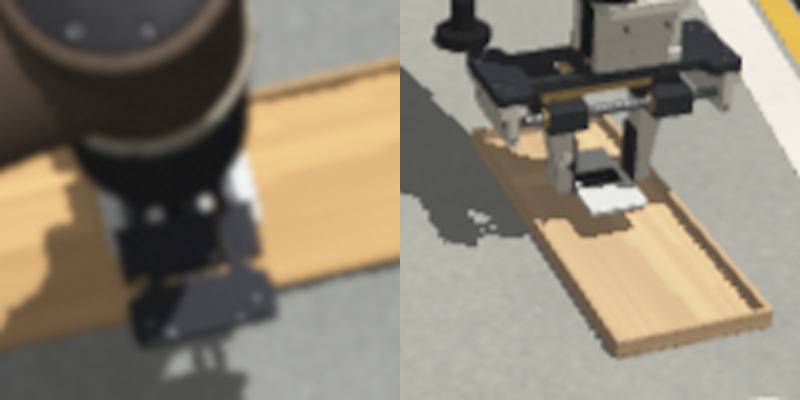

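The plate is held level over the middle of the long bay, with its free end at about (610,200) in the right panel. I'll lower it and release with a limited opening (about 58 mm).

Emit:
apply_moves([
  {"dp": [0,0,-0.012],"yaw": 0},
  {"dp": [0,0,-0.018],"yaw": 0},
  {"dp": [0,0,-0.0215],"yaw": 0},
  {"dp": [0,0,-0.0215],"yaw": 0},
  {"dp": [0,0,-0.0215],"yaw": 0},
  {"dp": [0,0,-0.0215],"yaw": 0},
])

```text
time_s: 5.88
tcp_pos: [0.6384, 0.0462, 0.0282]
eef_rot: [-180.0, 0.0, -78.1]
contact_force: [0.0, -0.3, -0.3]
gripper_width: 0.0451
gripper_force: 20.0
```

Emit:
apply_moves([
  {"dp": [0,0,0],"yaw": 0},
  {"dp": [0,0,0],"yaw": 0},
  {"dp": [0,0,0],"yaw": 0},
  {"dp": [0,0,0],"yaw": 0},
], grip=-0.3)

```text
time_s: 6.22
tcp_pos: [0.6384, 0.0462, 0.0282]
eef_rot: [-180.0, 0.0, -78.1]
contact_force: [-0.5, 0.3, 0.1]
gripper_width: 0.0566
gripper_force: 0.0
```

Emit:
apply_moves([
  {"dp": [0,0,0.02],"yaw": 0},
  {"dp": [0,0,0.05],"yaw": 0},
  {"dp": [0,0,0.0715],"yaw": 0},
  {"dp": [0,0,0.0715],"yaw": 0},
])

```text
time_s: 6.55
tcp_pos: [0.6411, 0.0468, 0.1048]
eef_rot: [-179.6, -0.0, -78.0]
contact_force: [1.2, -0.3, 0.1]
gripper_width: 0.0571
gripper_force: 0.0
```

Emit:
apply_moves([
  {"dp": [-0.201,-0.346,0],"yaw": 80},
  {"dp": [-0.201,-0.346,0],"yaw": 80},
  {"dp": [-0.201,-0.346,0],"yaw": 80},
  {"dp": [-0.201,-0.346,0],"yaw": 80},
  {"dp": [-0.201,-0.346,0],"yaw": 80},
  {"dp": [-0.201,-0.346,0],"yaw": 80},
  {"dp": [-0.201,-0.346,0],"yaw": 80},
  {"dp": [-0.201,-0.346,0],"yaw": 80},
  {"dp": [-0.201,-0.346,0],"yaw": 80},
  {"dp": [-0.201,-0.346,0],"yaw": 80},
  {"dp": [-0.201,-0.346,0],"yaw": 80},
  {"dp": [-0.201,-0.346,0],"yaw": 80},
  {"dp": [-0.201,-0.346,0],"yaw": 80},
  {"dp": [-0.201,-0.346,0],"yaw": 80},
  {"dp": [-0.201,-0.346,0],"yaw": 80},
  {"dp": [-0.201,-0.346,0],"yaw": 80},
], grip=-1)

```text
time_s: 7.88
tcp_pos: [0.4375, -0.2994, 0.0996]
eef_rot: [180.0, -0.0, 1.9]
contact_force: [-0.3, -0.8, -0.3]
gripper_width: 0.0875
gripper_force: 0.0
```

```bash
python3 v.py b1 "[.64,.03,.01]"
python3 - <<'E'
from h import *
for n in("top","side"):
    c=dict(np.load(f"b1{n}.npz"))
    x,y=.638,.0465;o=ortho(c,x,y,.07,.07,.009).astype(int)
    m=(o[...,0]-o[...,2])<25
    m=cv2.morphologyEx(m.astype(np.uint8),cv2.MORPH_OPEN,np.ones((9,9)))
    q=np.array(rect(m,x,y,.07,.07));print(n,q.round(1))
    d=q[:2]-([643.5,21.6] if n=="top" else [641.7,24.6]);a=np.radians(11.9)
    print("caddy frame",d@[np.cos(a),np.sin(a)],d@[-np.sin(a),np.cos(a)])
E
```

```text
7.9833 [ 0.43757455 -0.29938782  0.09956827] [-1.79999225e+02 -3.34981671e-03  1.90605308e+00] 0.08780417627361989
top [638.4  46.1  90.   46.6 -78.1]
caddy frame 0.023101050872214125 25.02253080854216
side [637.1  47.5  96.4  48.6 -78.5]
caddy frame 0.26491963750983066 23.322818872354844
```

View pics/b1.png

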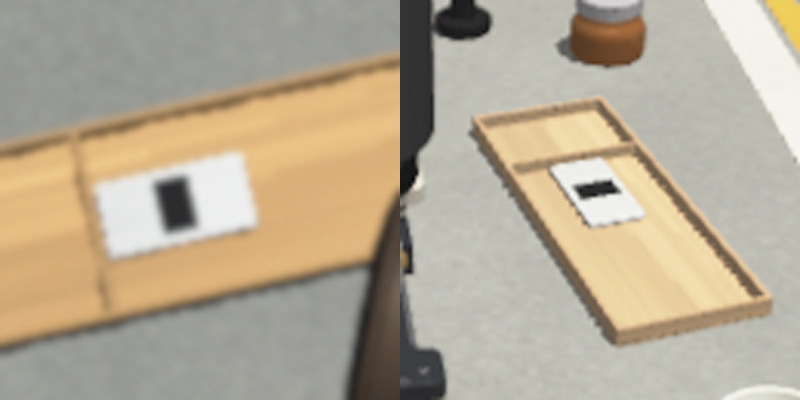

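The long plate lies flat on the bay's midline with about 2.5 mm to the divider (left panel, plate at (175,205)). The top camera agrees with the robot frame. Next, the mid plate.

Emit:
apply_moves([
  {"dp": [0.001,-0.001,-0.04],"yaw": 0},
  {"dp": [0.001,-0.001,-0.06],"yaw": 0},
  {"dp": [0.001,-0.001,-0.07],"yaw": 0},
  {"dp": [0.001,-0.001,-0.076],"yaw": 0},
  {"dp": [0.001,-0.001,-0.076],"yaw": 0},
  {"dp": [0.001,-0.001,-0.076],"yaw": 0},
  {"dp": [0.001,-0.001,-0.076],"yaw": 0},
])

```text
time_s: 8.57
tcp_pos: [0.4391, -0.301, 0.0244]
eef_rot: [180.0, -0.1, 1.9]
contact_force: [-0.3, -0.3, 0.9]
gripper_width: 0.0876
gripper_force: 0.0
```

Emit:
apply_moves([
  {"dp": [0,0,0],"yaw": 0},
  {"dp": [0,0,0],"yaw": 0},
  {"dp": [0,0,0],"yaw": 0},
  {"dp": [0,0,0],"yaw": 0},
  {"dp": [0,0,0],"yaw": 0},
  {"dp": [0,0,0],"yaw": 0},
  {"dp": [0,0,0],"yaw": 0},
  {"dp": [0,0,0],"yaw": 0},
], grip=1, squeeze=20)

```text
time_s: 9.23
tcp_pos: [0.4383, -0.3008, 0.0236]
eef_rot: [180.0, 0.0, 1.9]
contact_force: [0.6, 1.1, 0.4]
gripper_width: 0.0451
gripper_force: 20.0
```

Emit:
apply_moves([
  {"dp": [0,0,0.02],"yaw": 0},
  {"dp": [0,0,0.05],"yaw": 0},
  {"dp": [0,0,0.076],"yaw": 0},
  {"dp": [0,0,0.076],"yaw": 0},
])

```text
time_s: 9.57
tcp_pos: [0.441, -0.3019, 0.1043]
eef_rot: [179.8, -0.4, 2.0]
contact_force: [0.5, -0.4, -1.4]
gripper_width: 0.0456
gripper_force: 20.0
```

Emit:
apply_moves([
  {"dp": [0.2135,0.283,0],"yaw": -80},
  {"dp": [0.2135,0.283,0],"yaw": -80},
  {"dp": [0.2135,0.283,0],"yaw": -80},
  {"dp": [0.2135,0.283,0],"yaw": -80},
  {"dp": [0.2135,0.283,0],"yaw": -80},
  {"dp": [0.2135,0.283,0],"yaw": -80},
  {"dp": [0.2135,0.283,0],"yaw": -80},
  {"dp": [0.2135,0.283,0],"yaw": -80},
  {"dp": [0.2135,0.283,0],"yaw": -80},
  {"dp": [0.2135,0.283,0],"yaw": -80},
  {"dp": [0.2135,0.283,0],"yaw": -80},
  {"dp": [0.2135,0.283,0],"yaw": -80},
  {"dp": [0.2135,0.283,0],"yaw": -80},
  {"dp": [0.2135,0.283,0],"yaw": -80},
  {"dp": [0.2135,0.283,0],"yaw": -80},
  {"dp": [0.2135,0.283,0],"yaw": -80},
])

```text
time_s: 10.9
tcp_pos: [0.6517, -0.018, 0.0995]
eef_rot: [180.0, 0.0, -78.0]
contact_force: [0.1, -0.2, -1.2]
gripper_width: 0.0457
gripper_force: 20.0
```

Emit:
apply_moves([
  {"dp": [0,0,-0.03],"yaw": 0},
  {"dp": [0,0,-0.055],"yaw": 0},
  {"dp": [0,0,-0.06],"yaw": 0},
  {"dp": [0,0,-0.06],"yaw": 0},
  {"dp": [0,0,-0.06],"yaw": 0},
  {"dp": [0,0,-0.06],"yaw": 0},
  {"dp": [0,0,-0.06],"yaw": 0},
])

```text
time_s: 11.48
tcp_pos: [0.6528, -0.0177, 0.0412]
eef_rot: [-179.9, -0.0, -78.1]
contact_force: [0.7, -0.1, -1.4]
gripper_width: 0.0455
gripper_force: 20.0
```

Emit:
apply_moves([
  {"dp": [0,0,-0.0065],"yaw": 0},
  {"dp": [0,0,-0.0065],"yaw": 0},
  {"dp": [0,0,-0.0065],"yaw": 0},
  {"dp": [0,0,-0.0065],"yaw": 0},
  {"dp": [0,0,-0.0065],"yaw": 0},
])

```text
time_s: 11.9
tcp_pos: [0.6518, -0.0178, 0.0332]
eef_rot: [-180.0, -0.0, -78.1]
contact_force: [0.6, -1.0, -0.7]
gripper_width: 0.0453
gripper_force: 20.0
```

Emit:
apply_moves([
  {"dp": [0,0,0],"yaw": 0},
  {"dp": [0,0,0],"yaw": 0},
  {"dp": [0,0,0],"yaw": 0},
  {"dp": [0,0,0],"yaw": 0},
], grip=-0.3)

```text
time_s: 12.23
tcp_pos: [0.6519, -0.0178, 0.0332]
eef_rot: [-180.0, -0.0, -78.1]
contact_force: [-0.5, 0.8, -0.3]
gripper_width: 0.0566
gripper_force: 0.0
```

Emit:
apply_moves([
  {"dp": [0,0,0.02],"yaw": 0},
  {"dp": [0,0,0.05],"yaw": 0},
  {"dp": [0,0,0.0665],"yaw": 0},
  {"dp": [0,0,0.0665],"yaw": 0},
])

```text
time_s: 12.57
tcp_pos: [0.6543, -0.0175, 0.1042]
eef_rot: [-179.6, -0.0, -78.0]
contact_force: [1.5, -0.2, 0.3]
gripper_width: 0.0566
gripper_force: 0.0
```

Emit:
apply_moves([
  {"dp": [-0.215,-0.082,0],"yaw": 81.7},
  {"dp": [-0.215,-0.082,0],"yaw": 81.7},
  {"dp": [-0.215,-0.082,0],"yaw": 81.7},
  {"dp": [-0.215,-0.082,0],"yaw": 81.7},
  {"dp": [-0.215,-0.082,0],"yaw": 81.7},
  {"dp": [-0.215,-0.082,0],"yaw": 81.7},
  {"dp": [-0.215,-0.082,0],"yaw": 81.7},
  {"dp": [-0.215,-0.082,0],"yaw": 81.7},
  {"dp": [-0.215,-0.082,0],"yaw": 81.7},
  {"dp": [-0.215,-0.082,0],"yaw": 81.7},
  {"dp": [-0.215,-0.082,0],"yaw": 81.7},
  {"dp": [-0.215,-0.082,0],"yaw": 81.7},
  {"dp": [-0.215,-0.082,0],"yaw": 81.7},
  {"dp": [-0.215,-0.082,0],"yaw": 81.7},
  {"dp": [-0.215,-0.082,0],"yaw": 81.7},
  {"dp": [-0.215,-0.082,0],"yaw": 81.7},
], grip=-1)

```text
time_s: 13.9
tcp_pos: [0.4367, -0.0998, 0.0995]
eef_rot: [-180.0, -0.0, 3.5]
contact_force: [-0.3, 0.4, -0.3]
gripper_width: 0.0874
gripper_force: 0.0
```

```bash
python3 v.py b2 "[.65,.0,.01]"
cat > q.py <<'E'
from h import *
import sys
for n in("top","side"):
    c=dict(np.load(f"{sys.argv[1]}{n}.npz"))
    x,y=.65,-.005;o=ortho(c,x,y,.1,.15,.009).astype(int)
    m=(o[...,0]-o[...,2])<25
    m=cv2.morphologyEx(m.astype(np.uint8),cv2.MORPH_OPEN,np.ones((9,9)))
    yy,xx=np.mgrid[:m.shape[0],:m.shape[1]]; X=x+.1-yy*.0005;Y=y+.15-xx*.0005
    C=[.6435,.0216] if n=="top" else [.6417,.0246];a=np.radians(11.9)
    fx=(X-C[0])*np.cos(a)+(Y-C[1])*np.sin(a);fy=-(X-C[0])*np.sin(a)+(Y-C[1])*np.cos(a)
    m=(m*(abs(fx)<.05)*(abs(fy)<.15)).astype(np.uint8)
    q=np.array(rect(m,x,y,.1,.15));print(n,q.round(1))
    d=q[:2]/1000-C
    print("union in caddy frame",d@[np.cos(a),np.sin(a)],d@[-np.sin(a),np.cos(a)])
E
python3 q.py b2
```

```text
14.0 [ 0.43672191 -0.09983446  0.09952072] [1.79998708e+02 5.01346261e-03 3.56362577e+00] 0.08735074287906902
top [645.2  16.9 150.1  48.2 -77.9]
union in caddy frame 0.0007285891829035654 -0.00498315517567948
side [644.7  18.4 155.8  52.3 -78.7]
union in caddy frame 0.0016275007568056982 -0.006694871646368461
```

View pics/b2.png

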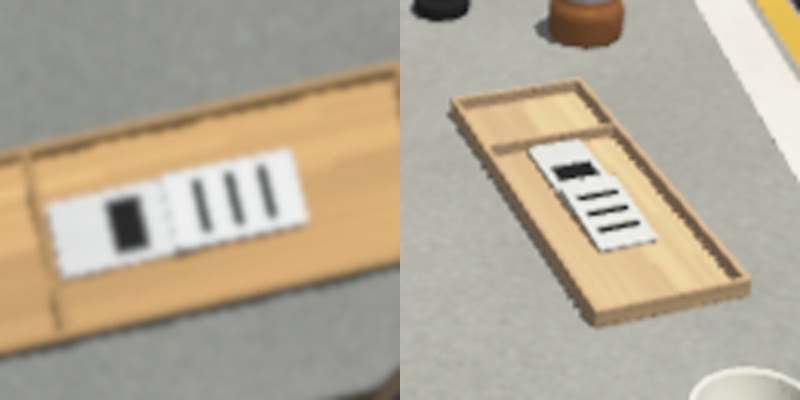

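The mid plate laps over the long one. The union is 150 mm long, so the lap is 20 mm, and it sits central. Now the short plate.

Emit:
apply_moves([
  {"dp": [0,0,-0.04],"yaw": 0},
  {"dp": [0,0,-0.06],"yaw": 0},
  {"dp": [0,0,-0.07],"yaw": 0},
  {"dp": [0,0,-0.076],"yaw": 0},
  {"dp": [0,0,-0.076],"yaw": 0},
  {"dp": [0,0,-0.076],"yaw": 0},
  {"dp": [0,0,-0.076],"yaw": 0},
])

```text
time_s: 14.58
tcp_pos: [0.4372, -0.0997, 0.0239]
eef_rot: [-180.0, -0.0, 3.6]
contact_force: [-0.1, 0.5, 0.3]
gripper_width: 0.0875
gripper_force: 0.0
```

Emit:
apply_moves([
  {"dp": [0,0,0],"yaw": 0},
  {"dp": [0,0,0],"yaw": 0},
  {"dp": [0,0,0],"yaw": 0},
  {"dp": [0,0,0],"yaw": 0},
  {"dp": [0,0,0],"yaw": 0},
  {"dp": [0,0,0],"yaw": 0},
  {"dp": [0,0,0],"yaw": 0},
  {"dp": [0,0,0],"yaw": 0},
], grip=1, squeeze=20)

```text
time_s: 15.25
tcp_pos: [0.4368, -0.0998, 0.0236]
eef_rot: [180.0, 0.0, 3.6]
contact_force: [-0.2, 0.6, 0.4]
gripper_width: 0.0456
gripper_force: 20.0
```

Emit:
apply_moves([
  {"dp": [0,0,0.02],"yaw": 0},
  {"dp": [0,0,0.05],"yaw": 0},
  {"dp": [0,0,0.076],"yaw": 0},
  {"dp": [0,0,0.076],"yaw": 0},
  {"dp": [0,0,0.076],"yaw": 0},
])

```text
time_s: 15.67
tcp_pos: [0.4377, -0.0996, 0.1008]
eef_rot: [-180.0, -0.2, 3.6]
contact_force: [0.5, 0.1, -1.5]
gripper_width: 0.0452
gripper_force: 20.0
```

Emit:
apply_moves([
  {"dp": [0.2265,0.0285,0],"yaw": -81.7},
  {"dp": [0.2265,0.0285,0],"yaw": -81.7},
  {"dp": [0.2265,0.0285,0],"yaw": -81.7},
  {"dp": [0.2265,0.0285,0],"yaw": -81.7},
  {"dp": [0.2265,0.0285,0],"yaw": -81.7},
  {"dp": [0.2265,0.0285,0],"yaw": -81.7},
  {"dp": [0.2265,0.0285,0],"yaw": -81.7},
  {"dp": [0.2265,0.0285,0],"yaw": -81.7},
  {"dp": [0.2265,0.0285,0],"yaw": -81.7},
  {"dp": [0.2265,0.0285,0],"yaw": -81.7},
  {"dp": [0.2265,0.0285,0],"yaw": -81.7},
  {"dp": [0.2265,0.0285,0],"yaw": -81.7},
  {"dp": [0.2265,0.0285,0],"yaw": -81.7},
  {"dp": [0.2265,0.0285,0],"yaw": -81.7},
  {"dp": [0.2265,0.0285,0],"yaw": -81.7},
  {"dp": [0.2265,0.0285,0],"yaw": -81.7},
])

```text
time_s: 17.0
tcp_pos: [0.663, -0.0713, 0.0989]
eef_rot: [180.0, 0.0, -78.0]
contact_force: [-0.8, 0.4, -1.4]
gripper_width: 0.0452
gripper_force: 20.0
```

Emit:
apply_moves([
  {"dp": [0,0,-0.03],"yaw": 0},
  {"dp": [0,0,-0.055],"yaw": 0},
  {"dp": [0,0,-0.06],"yaw": 0},
  {"dp": [0,0,-0.06],"yaw": 0},
  {"dp": [0,0,-0.06],"yaw": 0},
  {"dp": [0,0,-0.06],"yaw": 0},
  {"dp": [0,0,-0.06],"yaw": 0},
])

```text
time_s: 17.58
tcp_pos: [0.6644, -0.0712, 0.0413]
eef_rot: [-179.9, -0.0, -78.1]
contact_force: [-0.9, -0.5, -0.6]
gripper_width: 0.0451
gripper_force: 20.0
```

Emit:
apply_moves([
  {"dp": [0,0,-0.005],"yaw": 0},
  {"dp": [0,0,-0.005],"yaw": 0},
  {"dp": [0,0,-0.005],"yaw": 0},
  {"dp": [0,0,-0.005],"yaw": 0},
  {"dp": [0,0,-0.005],"yaw": 0},
])

```text
time_s: 18.0
tcp_pos: [0.6633, -0.0713, 0.0347]
eef_rot: [-180.0, -0.0, -78.1]
contact_force: [0.4, 1.2, 0.7]
gripper_width: 0.0456
gripper_force: 20.0
```

Emit:
apply_moves([
  {"dp": [0,0,0],"yaw": 0},
  {"dp": [0,0,0],"yaw": 0},
  {"dp": [0,0,0],"yaw": 0},
  {"dp": [0,0,0],"yaw": 0},
], grip=-0.3)

```text
time_s: 18.33
tcp_pos: [0.6634, -0.0713, 0.0347]
eef_rot: [-180.0, -0.0, -78.1]
contact_force: [0.5, -0.1, 0.1]
gripper_width: 0.0565
gripper_force: 0.0
```

Emit:
apply_moves([
  {"dp": [0,0,0.02],"yaw": 0},
  {"dp": [0,0,0.05],"yaw": 0},
  {"dp": [0,0,0.065],"yaw": 0},
  {"dp": [0,0,0.065],"yaw": 0},
])

```text
time_s: 18.67
tcp_pos: [0.6658, -0.0712, 0.104]
eef_rot: [-179.6, -0.1, -78.0]
contact_force: [-0.3, -0.4, -0.2]
gripper_width: 0.057
gripper_force: 0.0
```

```bash
python3 - <<'E'
from h import *
t=dict(np.load("top0.npz"));Z=t["range_z"]
v,u=np.mgrid[215:275,135:195];z=Z[v,u]
P=np.stack([(u-t["cx"])/t["fx"]*z,(v-t["cy"])/t["fy"]*z,z],-1)-t["t"];W=P@t["R"]
for lo in(.006,.025,.038):
    m=(W[...,2]>lo)&(W[...,2]<.06);print(lo,m.sum(),W[m].mean(0),W[m].min(0),W[m].max(0))
g=t["image"][215:275,135:195].astype(int).sum(2)
c,r_=cv2.minEnclosingCircle(np.argwhere(g<150)[:,::-1].astype(np.float32));print(c,r_,unproj(t,c[0]+135,c[1]+215,.012))
E
python3 -c "
import cv2
a=cv2.imread('pics/top0.png')[215:275,135:195];cv2.imwrite('pics/hold.png',cv2.resize(a,(480,480),interpolation=cv2.INTER_CUBIC)*2)"
```

```text
0.006 407 [0.5654741  0.36012255 0.02047459] [0.5415969  0.32422414 0.00604991] [0.59299267 0.39091894 0.04984047]
0.025 108 [0.56603375 0.36176741 0.04206054] [0.55580552 0.35054857 0.02512851] [0.57782749 0.3741308  0.04984047]
0.038 91 [0.5664727  0.36272306 0.04421509] [0.55580552 0.35054857 0.03870913] [0.57782749 0.3741308  0.04984047]
(30.30137062072754, 28.821918487548828) 10.700211524963379 [0.56635794 0.36259669]
```

Emit:
apply_moves([
  {"dp": [-0.097,0.434,0],"yaw": 0},
  {"dp": [-0.097,0.434,0],"yaw": 0},
  {"dp": [-0.097,0.434,0],"yaw": 0},
  {"dp": [-0.097,0.434,0],"yaw": 0},
  {"dp": [-0.097,0.434,0],"yaw": 0},
  {"dp": [-0.097,0.434,0],"yaw": 0},
  {"dp": [-0.097,0.434,0],"yaw": 0},
  {"dp": [-0.097,0.434,0],"yaw": 0},
  {"dp": [-0.097,0.434,0],"yaw": 0},
  {"dp": [-0.097,0.434,0],"yaw": 0},
  {"dp": [-0.097,0.434,0],"yaw": 0},
  {"dp": [-0.097,0.434,0],"yaw": 0},
  {"dp": [-0.097,0.434,0],"yaw": 0},
  {"dp": [-0.097,0.434,0],"yaw": 0},
  {"dp": [-0.097,0.434,0],"yaw": 0},
  {"dp": [-0.097,0.434,0],"yaw": 0},
])

```text
time_s: 20.0
tcp_pos: [0.5666, 0.3614, 0.0995]
eef_rot: [180.0, -0.0, -78.2]
contact_force: [-0.6, -0.0, -0.1]
gripper_width: 0.0569
gripper_force: 0.0
```

```bash
python3 v.py b3 "[.65,-.02,.01]"; python3 q.py b3
```

```text
20.1 [0.56668413 0.36160207 0.09970816] [-1.79997069e+02  1.55542820e-03 -7.81662477e+01] 0.05688613585439377
top [650.1  -7.4 199.8  48.2 -78.1]
union in caddy frame 0.0004894752876531464 -0.029697584407590617
side [649.8  -5.7 205.3  52.9 -77.8]
union in caddy frame 0.0016735054321995362 -0.03134033731502877
```

View pics/b3.png

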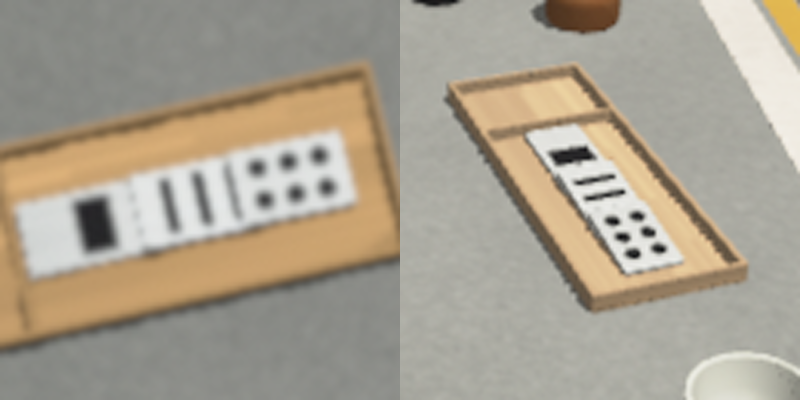

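The three plates form one straight strip 200 mm long, with both laps at 20 mm. Now the holder.

Emit:
apply_moves([
  {"dp": [0,0.001,-0.03],"yaw": 0},
  {"dp": [0,0.001,-0.05],"yaw": 0},
  {"dp": [0,0.001,-0.06],"yaw": 0},
  {"dp": [0,0.001,-0.06],"yaw": 0},
  {"dp": [0,0.001,-0.06],"yaw": 0},
  {"dp": [0,0.001,-0.06],"yaw": 0},
])

```text
time_s: 20.6
tcp_pos: [0.567, 0.364, 0.0408]
eef_rot: [-179.9, 0.0, -78.1]
contact_force: [-0.5, -0.4, 0.5]
gripper_width: 0.0569
gripper_force: 0.0
```

Emit:
apply_moves([
  {"dp": [0,0,0],"yaw": 0},
  {"dp": [0,0,0],"yaw": 0},
  {"dp": [0,0,0],"yaw": 0},
  {"dp": [0,0,0],"yaw": 0},
  {"dp": [0,0,0],"yaw": 0},
  {"dp": [0,0,0],"yaw": 0},
  {"dp": [0,0,0],"yaw": 0},
], grip=1, squeeze=15)

```text
time_s: 21.18
tcp_pos: [0.5663, 0.3638, 0.0398]
eef_rot: [-180.0, 0.0, -78.1]
contact_force: [-0.1, -0.1, 2.6]
gripper_width: 0.0238
gripper_force: 15.0
```

Emit:
apply_moves([
  {"dp": [0,0,0.02],"yaw": 0},
  {"dp": [0,0,0.05],"yaw": 0},
  {"dp": [0,0,0.06],"yaw": 0},
  {"dp": [0,0,0.06],"yaw": 0},
  {"dp": [0,0,0.06],"yaw": 0},
])

```text
time_s: 21.6
tcp_pos: [0.5664, 0.364, 0.1001]
eef_rot: [-179.9, 0.1, -78.1]
contact_force: [-0.1, 0.2, -1.4]
gripper_width: 0.0234
gripper_force: 15.0
```

Emit:
apply_moves([
  {"dp": [0.0535,-0.229,0],"yaw": 0},
  {"dp": [0.0535,-0.229,0],"yaw": 0},
  {"dp": [0.0535,-0.229,0],"yaw": 0},
  {"dp": [0.0535,-0.229,0],"yaw": 0},
  {"dp": [0.0535,-0.229,0],"yaw": 0},
  {"dp": [0.0535,-0.229,0],"yaw": 0},
  {"dp": [0.0535,-0.229,0],"yaw": 0},
  {"dp": [0.0535,-0.229,0],"yaw": 0},
  {"dp": [0.0535,-0.229,0],"yaw": 0},
  {"dp": [0.0535,-0.229,0],"yaw": 0},
  {"dp": [0.0535,-0.229,-0.03],"yaw": 0},
  {"dp": [0.0535,-0.229,-0.045],"yaw": 0},
  {"dp": [0.0535,-0.229,-0.052],"yaw": 0},
  {"dp": [0.0535,-0.229,-0.055],"yaw": 0},
  {"dp": [0.0535,-0.229,-0.055],"yaw": 0},
  {"dp": [0.0535,-0.229,-0.055],"yaw": 0},
  {"dp": [0.0535,-0.229,-0.055],"yaw": 0},
])

```text
time_s: 23.02
tcp_pos: [0.6203, 0.1355, 0.0453]
eef_rot: [-179.9, 0.0, -78.0]
contact_force: [0.5, 0.3, -0.6]
gripper_width: 0.0236
gripper_force: 15.0
```

Emit:
apply_moves([
  {"dp": [0,0,0],"yaw": 0},
  {"dp": [0,0,0],"yaw": 0},
  {"dp": [0,0,0],"yaw": 0},
  {"dp": [0,0,0],"yaw": 0},
], grip=-0.2)

```text
time_s: 23.35
tcp_pos: [0.6199, 0.1347, 0.0448]
eef_rot: [-180.0, 0.0, -78.1]
contact_force: [-0.0, -0.1, -0.3]
gripper_width: 0.0448
gripper_force: 0.0
```

Emit:
apply_moves([
  {"dp": [0,0,0.02],"yaw": 0},
  {"dp": [0,0,0.06],"yaw": 0},
  {"dp": [0,0,0.1],"yaw": 0},
  {"dp": [-0.1,0.15,0.15],"yaw": 0},
  {"dp": [-0.1,0.15,0.15],"yaw": 0},
  {"dp": [-0.1,0.15,0.15],"yaw": 0},
  {"dp": [-0.1,0.15,0.15],"yaw": 0},
  {"dp": [-0.1,0.15,0.15],"yaw": 0},
  {"dp": [-0.1,0.15,0.15],"yaw": 0},
  {"dp": [-0.1,0.15,0.15],"yaw": 0},
  {"dp": [-0.1,0.15,0.15],"yaw": 0},
])

```text
time_s: 24.27
tcp_pos: [0.5197, 0.2845, 0.1945]
eef_rot: [180.0, -0.0, -78.1]
contact_force: [0.3, 0.1, -0.5]
gripper_width: 0.0526
gripper_force: 0.0
```

```bash
python3 v.py b4 "[.64,.04,.01]"; python3 q.py b4
```

```text
24.3667 [0.51999627 0.28378478 0.19409229] [ 1.79958747e+02 -2.63702029e-02 -7.81460376e+01] 0.05256872524130482
top [650.1  -7.4 199.7  48.2 -78.1]
union in caddy frame 0.0004894612532109128 -0.029736722184728313
side [649.8  -5.8 205.3  52.9 -77.8]
union in caddy frame 0.0016300144864847363 -0.03136142453656906
```

View pics/b4.png

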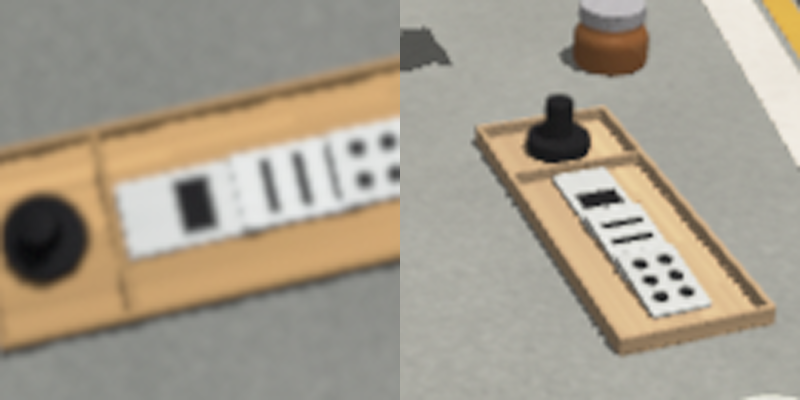

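The holder stands upright in the pocket at (45,240), the plates haven't moved, and the arm is clear. I'm handing the job in.

```bash
python3 -c "
from plant import r
print(r.close_job())"
```

```text
the job is handed in; nothing more can be done
None
```

The slicer set is put away and handed in at about 24 s: the three plates are shingled down the long bay with 2 cm laps, the longest about 2.5 mm from the divider, the holder stands upright in its pocket, and I didn't touch the scraper, jar lid, bowl or jar.

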